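# Count to the third gap and slide the timer in

### The arm

A 6-joint arm with a two-finger parallel gripper is mounted at the origin on a cart in front of the work surface, level with it; the furniture and walls round the work are solid. World frame = base frame: x ahead of the robot, y to its left, z up, the work surface at z = 0. Lengths are in m, angles in rad, forces in N, time in s.
With the tool pointing down it reaches from about 0.425 to 0.95 m from the base axis. Payload 3.5 kg.
Tool frame: the origin (TCP) lies at the very end of the fingers, on their centre line; the grasp point (between the pads) lies 19 mm behind it; z points along the fingers, y is the line along which they close (so a half turn about z gives the same grasp; the last joint's range is limited). The gripper opens to 85 mm and grips with 20 to 120 N. Pads are 22 mm wide; open, the fingers measure 114 mm over their backs; the gripper's body (76 mm by 85 mm) begins 54 mm behind the grasp point. The pads swing forward as they close: fully open they stand 13 mm farther back than shut.
Start: joints at [-1.327, 0.286, 1.577, -0, 1.279, -0.15], TCP at [0.259, -0.623, 0.231] pointing down, gripper open.
Joint ranges: [-2.77, 2.77], [-0.9, 2.22], [0.21, 2.48], [-1.53, 4.67], [0.24, 2.81], [-2.84, 2.84]. Speed limits (rad/s): [2.79, 2.79, 3.14, 3.14, 3.14, 3.14].

### API

Orientations are given as [roll, pitch, yaw] about the fixed x, y, z axes, in that order (R = Rz(yaw) Ry(pitch) Rx(roll)).
In Python, from station import sense, snapshot, close_job gives the robot as it stands. The module is installed in compiled form; this text tells all that it offers.
- The arm moves only by the tool carry_out, never from a script. Its argument "motion" is text: rows parted by semicolons, each of 5 numbers parted by spaces: the shift along the world's x, y, z as a fraction of full scale, then the turn about the world's z as a fraction of full scale, then the opening, from 0 (shut) to 1 (fully open). In form: x y z turn gripper; .... A call has exactly 10 rows; each row shifts and turns the commanded pose from where the row before left it; what a row does not reach is not made up. Full scale, the value 1, is 0.03 m for a shift and 0.12 rad for a turn. A row lasts 1/12 s, in which the tool goes at most 41.7 mm and 7.16 degrees, less where a joint would pass 70% of its speed; a pose out of reach is approached as far as the arm can. A call with a number of a shift or a turn outside -1 to 1 is refused whole. A call with a gripper value outside its range is refused whole. The fingers move at their own pace and stop on an object; the grip force is fixed at half the most. Time passes only in rows, so rows that do not move let the fingers close, or fill a call up. It gives the time, the measured TCP pose, the force, the opening and the grip force at its end, in the units of the state.
- sense(): the state, without advancing time (a new reading comes with each control period).
- snapshot(name): name is "scene" or "top"; returns a dict with "image" (480x640x3 uint8, red, green, blue), "intrinsics" (3x3 intrinsics, pixels), "k1" (the pictures are not rectified: a ray, as slopes to the right and down, at radius r is drawn at 1 + k1 r^2 times it, then the intrinsics apply), "T" (4x4, takes a point from camera to world coordinates). Camera axes: x right, y down, z forward; pixel columns grow to the right and rows downward; lengths in m; the calibration is good to about 2 mm. A picture is of the moment at which its call begins. There is no depth.
- close_job(): hands the job in; it is judged then, once.
The state is a dict: "t": time; "joint_positions": joint angles; "joint_velocities": joint speeds; "effort": joint torques, N m; "tcp_pos": TCP position; "tool_rot": TCP orientation; "ft_force": force on the tool from outside, world axes, zero at the start; "moment": the same for the moment, N m; "grip_width": finger opening in m; "gripper_force": force on a finger pad.
Only numpy, scipy, OpenCV 4.12 (cv2) and the standard library are available. Lean on these libraries where they do the work, as an engineer would, in place of code of your own. Each camera call takes 0.05 s, during which the arm holds its last target. There are 200 camera calls.

### The job

With the gripper's fingers closed, run the fingertips along the rack's front rail, touching it, starting over the gap next to the tall end post and counting gaps until you are over the third. Only then push the round kitchen timer that stands in front of the rack along the worktop, under the rail and into that third gap, until it is fully home against the back panel. Only push the timer, never pick it up or tip it, and leave everything else where it stands.

Things in the scene. Friction and masses are not known exactly. Their poses are not given: they have to be found in the camera images.
- rack: Fixed open-fronted wooden rack: five dividers (5 mm thick, 60 mm high, 82 mm pitch) make four gaps 77 mm wide, closed by a back panel; the worktop is their floor. Origin on the worktop under the middle of the front rail; x points into the gaps (away from the robot), y along the row to the left. Dividers start at x = -2 mm, the back panel's face is at x = 45 mm. Turned by at most 0.12 rad.
- rail: Straight round steel rail, 10 mm thick, 348 mm long along the rack's y, across the front of all the gaps on top of the dividers; fixed to the rack. Origin at its middle, on its axis, 60 mm above the worktop: its top is at 65 mm, its underside at 55 mm, so the timer slides under it. Wall cabinets hang 0.46 m above the worktop from x = 0.59 m on: stay low near the rail.
- post: Tall square end post of the rack, 18 x 18 mm with a ball on top, 115 mm high in all; stands outside one end of the rack (either end: 176 mm from the middle along the rack's y, 40 mm behind the rail). It marks the end at which counting begins. Origin under its centre.
- stub: Short plain end post, 18 x 18 x 60 mm, outside the other end of the rack. Origin under its centre.
- timer: Round kitchen timer with a white foot and a turning top with a ridge, 47 mm high, standing loose on the worktop in front of the rack. Its foot is a cylinder of radius 31 mm, 22 mm high; 0.10 to 0.21 kg, it slides under 1 to 3 N; its top does not turn in this job. Origin at the centre of its underside. When home against the back panel its centre is 14 mm behind the rail and its near side stands 17 mm out in front.
- matchbox: Dark box 45 x 32 x 22 mm lying in one of the outer gaps, behind the rail; stays there. Origin at the centre of its underside.
- battery: Battery, 15 mm thick and 50 mm long, lying in the other outer gap, behind the rail; stays there. Origin at the centre of its underside.
- sardines: Flat oblong food tin 63 x 105 x 26 mm behind the left end of the rack, not to be disturbed. Origin at the centre of its underside.
- mug: White mug, 84 mm across, 121 mm with its handle, 90 mm high, at the left of the work, not to be disturbed. Origin at the centre of its underside.
- jam_jar: Jar with a lid, 65 mm across, 86 mm high, at the right of the work, not to be disturbed. Origin at the centre of its underside.
- teaspoon: Teaspoon 130 mm long, lying near the front edge at the right, not to be disturbed. Origin at the centre of its underside.
- gap_a (a point): Point on top of the rail (65 mm above the worktop) over the middle of the leftmost gap, at y = 123 mm of the rack; axes as the rack's.
- gap_b (a point): Point on top of the rail (65 mm above the worktop) over the middle of the second from the left gap, at y = 41 mm of the rack; axes as the rack's.
- gap_c (a point): Point on top of the rail (65 mm above the worktop) over the middle of the third from the left gap, at y = -41 mm of the rack; axes as the rack's.
- gap_d (a point): Point on top of the rail (65 mm above the worktop) over the middle of the rightmost gap, at y = -123 mm of the rack; axes as the rack's.
Not all that is in view belongs to the job. Leave any black or turquoise look-alike of the timer alone.

How it is judged:
On the way, in this order (a step that is already met when the one before it is completed fails the run):
1. fingertips touch the rail over gap 1 counted from the tall post, the timer not yet moved (contact force between the fingers and rail above 0.2 N and distance of timer from where it was at the start of the episode below 0.015 m and ((y of post in the frame of rack above 0 m and y of the grasp point in the frame of gap_a between -0.03 and 0.03 m) or (y of post in the frame of rack below 0 m and y of the grasp point in the frame of gap_d between -0.03 and 0.03 m))), for 0.1 s.
2. fingertips touch the rail over gap 2 counted from the tall post, the timer not yet moved (contact force between the fingers and rail above 0.2 N and distance of timer from where it was at the start of the episode below 0.015 m and ((y of post in the frame of rack above 0 m and y of the grasp point in the frame of gap_b between -0.03 and 0.03 m) or (y of post in the frame of rack below 0 m and y of the grasp point in the frame of gap_c between -0.03 and 0.03 m))), for 0.1 s.
3. fingertips touch the rail over gap 3 counted from the tall post, the timer not yet moved (contact force between the fingers and rail above 0.2 N and distance of timer from where it was at the start of the episode below 0.015 m and ((y of post in the frame of rack above 0 m and y of the grasp point in the frame of gap_c between -0.03 and 0.03 m) or (y of post in the frame of rack below 0 m and y of the grasp point in the frame of gap_b between -0.03 and 0.03 m))), for 0.1 s.
At the end, for the whole second after the job is handed in: The timer stands at rest on the worktop in the third gap counted from the tall post, within 12 mm of the gap's middle and within about 6 mm of touching the back panel (((y of post in the frame of rack above 0 m and y of timer in the frame of gap_c between -0.012 and 0.012 m) or (y of post in the frame of rack below 0 m and y of timer in the frame of gap_b between -0.012 and 0.012 m)) and x of timer in the frame of rack above 0.008 m and height (world z) of timer below 0.004 m and linear speed of timer below 0.01 m/s).
It fails at once if the timer is lifted or tipped (height (world z) of timer above 0.01 m or angle between timer's own z axis and vertical above 0.2 rad).
It fails at once if anything that stands in the other gaps or round the work is disturbed (moved over 25 mm) (distance of any of matchbox, battery, sardines, mug, jam_jar, teaspoon from where it was at the start of the episode above 0.025 m).
It also fails if it takes over 64 s, if anything falls off the work surface, if the arm or the gripper's body presses on something with over 40 N, if the wrist force passes 120 N, or if a joint passes its speed limit or range.

## Working session

There is one attempt and no reset: what is moved stays moved. The work goes in short steps, Python scripts to look and compute and a tool call to move; the robot and the scene stay as the last step left them, time stands still between calls to the robot, and variables do not carry over. Pictures are saved under pics/ and viewed, at most 10 in all, crops included, and the job is handed in when it is done.

Besides the shell and the picture viewer there is one more tool, called after "Emit:" by a JSON object that holds its "op" and its "data". carry_out: Moves the arm, as the interface text tells. Shift numbers are shares of 0.03 m and turn numbers shares of 0.12 rad, none past 1 either way. Its arguments: {"type":"object","properties":{"motion":{"type":"string"}},"required":["motion"]}

```bash
mkdir -p pics
cat > h.py <<'E'
import numpy as np, cv2
from station import sense, snapshot
def snap(n,f):
    s=snapshot(n); cv2.imwrite('pics/'+f,s['image'][:,:,::-1]); np.savez('pics/'+f+'.npz',K=s['intrinsics'],k=s['k1'],T=s['T']); return s
def pix(f,u,v,z):
    d=np.load('pics/'+f+'.npz'); K,T=d['K'],d['T']
    r=cv2.undistortPoints(np.array([[[u,v]]],float),K,np.array([float(d['k']),0,0,0]))[0,0]
    w=T[:3,:3]@np.array([r[0],r[1],1]); o=T[:3,3]; return o+w*(z-o[2])/w[2]
def proj(f,P):
    d=np.load('pics/'+f+'.npz'); M=np.linalg.inv(d['T'])
    return cv2.projectPoints(np.array(P,float).reshape(-1,3),cv2.Rodrigues(M[:3,:3])[0],M[:3,3],d['K'],np.array([float(d['k']),0,0,0]))[0][:,0]
E
python3 -c "
from h import *
snap('scene','s1.png');snap('top','t1.png');s=sense();print(s['tcp_pos'],s['tool_rot'],s['t'])"
```

```text
[ 0.25888595 -0.62274153  0.23006094] [-3.13947577e+00 -3.34701762e-04  3.93793259e-01] 0.1
```

View pics/t1.png

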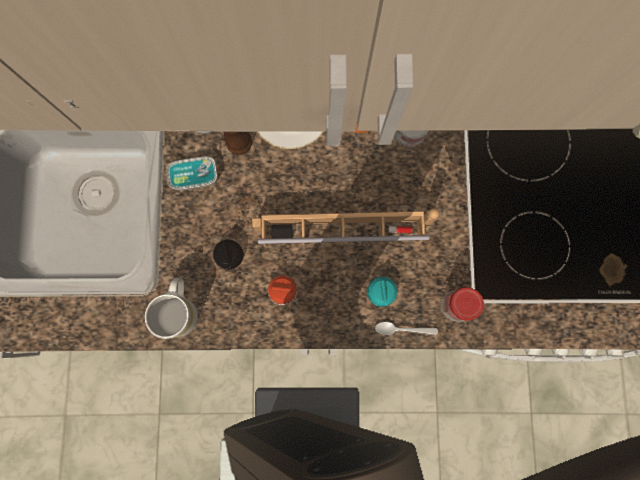

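View pics/s1.png

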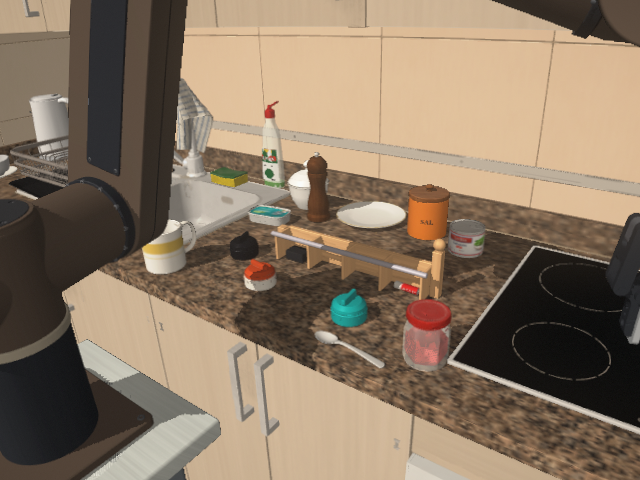

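The top view shows the tall post at the right end (432,215), so the third gap is gap_b. The rail runs from about (259,241) to (429,237). The red timer with the white foot is at (282,291), with black and turquoise look-alikes at (228,254) and (382,292). I'll zoom in to measure these properly.

```bash
python3 -c "
from h import *
im=cv2.imread('pics/t1.png')[195:320,240:450]
cv2.imwrite('pics/t1c.png',cv2.resize(im,None,fx=3.8,fy=3.8,interpolation=cv2.INTER_CUBIC))
a=pix('t1.png',259,241,.06);b=pix('t1.png',429,237,.06);print(a,b,np.linalg.norm(a-b),(a+b)/2)
print(pix('t1.png',282,291,.03),pix('t1.png',382,292,.03))
print(np.load('pics/t1.png.npz')['T'][:3,3])
"
```

```text
[0.54086682 0.08053145 0.06      ] [ 0.54753434 -0.26512198  0.06      ] 0.3457177307422633 [ 0.54420058 -0.09229527  0.06      ]
[0.4412701  0.03511752 0.03      ] [ 0.43829075 -0.17065383  0.03      ]
[ 0.35994686 -0.03552678  1.17003531]
```

View pics/t1c.png

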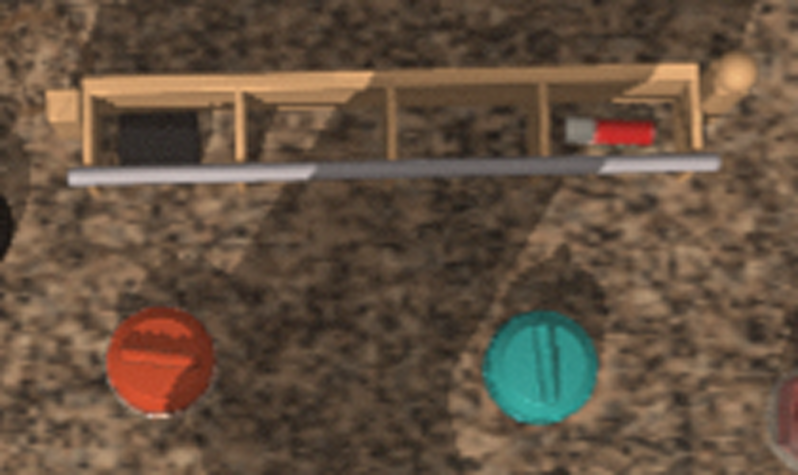

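The crop confirms the layout: rail ends at crop pixels (69,179) and (719,163), timer at (161,360). Next I'll work out the rack frame and where the timer and gaps sit in it.

```bash
python3 -c "
from h import *
f=lambda u,v:(240+(u+.5)/3.8-.5,195+(v+.5)/3.8-.5)
a=pix('t1.png',*f(69,179),.06);b=pix('t1.png',*f(720,163),.06);c=(a+b)/2;y=(a-b)/np.linalg.norm(a-b);psi=np.arctan2(-y[0],y[1]);print(a,b,np.linalg.norm(a-b),c,psi)
x=np.array([np.cos(psi),np.sin(psi),0])
for n,k in zip('dcba',(-.123,-.041,.041,.123)):print(n,c+y*k)
print('home',c+y*.041+x*.014)
# timer red segmentation, both views
for n in 't1','s1':
    im=cv2.cvtColor(cv2.imread(f'pics/{n}.png'),cv2.COLOR_BGR2HSV)
    m=cv2.inRange(im,(0,150,90),(12,255,255)); 
    N,L,S,C=cv2.connectedComponentsWithStats(m)
    for i in range(1,N):
        if S[i,4]>100: print(n,S[i],C[i],[pix(n+'.png',*C[i],z)[:2] for z in(.025,.035,.047)])
print('div fronts at z=.06 pred', (proj('t1.png',[c+y*k+np.array([0,0,0]) for k in (-.164,-.082,0,.082,.164)])-[240,195])*3.8)
"
```

```text
[0.5393607  0.08297007 0.06      ] [ 0.54644828 -0.26529604  0.06      ] 0.3483382183557316 [ 0.54290449 -0.09116298  0.06      ] 0.02034824279379487
d [ 0.54540715 -0.21413752  0.06      ]
c [ 0.54373871 -0.1321545   0.06      ]
b [ 0.54207027 -0.05017147  0.06      ]
a [0.54040183 0.03181155 0.06      ]
home [ 0.55606737 -0.04988662  0.06      ]
t1 [268 276  28  27 608] [281.64802632 289.18914474] [array([0.44536912, 0.03617662]), array([0.44462309, 0.03555041]), array([0.44372787, 0.03479896])]
t1 [450 287  34  34 780] [466.61666667 303.5525641 ] [array([ 0.4144608, -0.3440885]), array([ 0.41398471, -0.34139372]), array([ 0.4134134 , -0.33815999])]
s1 [ 407  194   42   46 1316] [427.89133739 217.71580547] [array([ 0.86778805, -0.11867669]), array([ 0.84567014, -0.12836817]), array([ 0.81912865, -0.13999793])]
s1 [244 259  31  21 461] [258.67678959 270.2516269 ] [array([0.45374079, 0.04369262]), array([0.44046436, 0.03053395]), array([0.42453264, 0.01474355])]
s1 [402 283  16  12 103] [409.54368932 288.        ] [array([ 0.55255392, -0.23072406]), array([ 0.53716746, -0.2380229 ]), array([ 0.51870369, -0.2467815 ])]
s1 [ 406  299   45   32 1111] [428.14221422 314.54185419] [array([ 0.49262373, -0.29536067]), array([ 0.478517  , -0.30127928]), array([ 0.46158892, -0.3083816 ])]
div fronts at z=.06 pred [[699.54271766 162.07011738]
 [546.1414852  165.85054355]
 [393.03404647 169.61697037]
 [239.95626946 173.37586354]
 [ 86.64257548 177.13372423]]
```

Emit:
{"op": "carry_out", "data": {"motion": "0.6 0.9 -0.2 -0.31 0;0.6 0.9 -0.2 -0.31 0;0.6 0.9 -0.2 -0.31 0;0.6 0.9 -0.2 -0.31 0;0.6 0.9 -0.2 -0.31 0;0.6 0.9 -0.2 -0.31 0;0.6 0.9 -0.2 -0.31 0;0.6 0.9 -0.2 -0.31 0;0.6 0.9 -0.2 -0.31 0;0.6 0.9 -0.2 -0.31 0"}}

```text
t: 0.93
tcp_pos: [0.4394, -0.3516, 0.1706]
tool_rot: [-3.141, 0.0, 0.02]
ft_force: [-0.6, -1.1, -0.3]
grip_width: 0.0003
gripper_force: 0.0
```

Emit:
{"op": "carry_out", "data": {"motion": "0.44 0.57 -0.1 0 0;0.44 0.57 -0.2 0 0;0.44 0.57 -0.3 0 0;0.44 0.57 -0.4 0 0;0.44 0.57 -0.4 0 0;0.44 0.57 -0.4 0 0;0.44 0.57 -0.4 0 0;0.44 0.6 -0.4 0 0;0 0 -0.2 0 0;0 0 0 0 0"}}

```text
t: 1.77
tcp_pos: [0.5435, -0.214, 0.0849]
tool_rot: [-3.139, 0.004, 0.024]
ft_force: [-1.0, -0.1, -0.0]
grip_width: 0.0
gripper_force: 0.0
```

```bash
python3 -c "
from h import *
snap('top','t2.png');snap('scene','s2.png')
a=cv2.imread('pics/t2.png')[175:315,235:455];b=cv2.imread('pics/s2.png')[200:340,250:470]
cv2.imwrite('pics/c2.png',np.hstack([cv2.resize(i,(400,255),interpolation=cv2.INTER_CUBIC) for i in(a,b)]))"
```

```text
(no output)
```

View pics/c2.png

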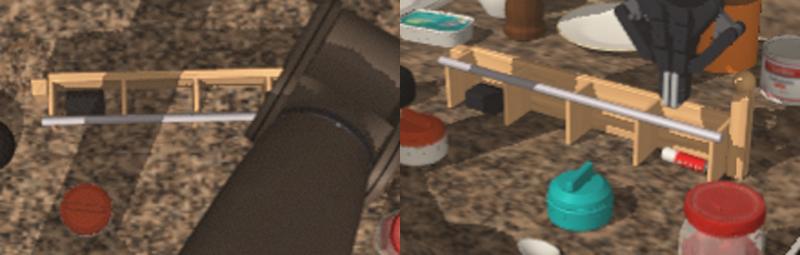

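The closed fingers (right half, around (670,100)) stand just above the rail over the gap next to the tall post. I'll go down until they touch.

Emit:
{"op": "carry_out", "data": {"motion": "0.05 0 -0.2 0 0;0 0 -0.2 0 0;0 0 -0.1 0 0;0 0 -0.05 0 0;0 0 -0.05 0 0;0 0 -0.05 0 0;0 0 -0.05 0 0;0 0 0 0 0;0 0 0 0 0;0 0 0 0 0"}}

```text
t: 2.7
tcp_pos: [0.5463, -0.2156, 0.0665]
tool_rot: [3.141, -0.0, 0.022]
ft_force: [-0.1, -0.8, -0.7]
grip_width: -0.0003
gripper_force: 0.0
```

Emit:
{"op": "carry_out", "data": {"motion": "0 0 -0.03 0 0;0 0 0 0 0;0 0 -0.03 0 0;0 0 0 0 0;0 0 -0.03 0 0;0 0 0 0 0;0 0 -0.02 0 0;0 0 0 0 0;0 0 0 0 0;0 0 0 0 0"}}

```text
t: 3.53
tcp_pos: [0.5464, -0.2157, 0.0649]
tool_rot: [-3.142, 0.0, 0.022]
ft_force: [-4.4, 1.7, 9.2]
grip_width: 0.0004
gripper_force: 4.6
```

Emit:
{"op": "carry_out", "data": {"motion": "0 0.25 0 0 0;-0.01 0.25 0 0 0;0 0.25 0 0 0;-0.01 0.25 0 0 0;0 0.25 0 0 0;-0.01 0.25 0 0 0;0 0.25 0 0 0;-0.01 0.25 0 0 0;0 0.25 0 0 0;-0.01 0.25 0 0 0"}}

```text
t: 4.37
tcp_pos: [0.5464, -0.1419, 0.0649]
tool_rot: [3.137, -0.005, 0.022]
ft_force: [-0.5, -4.3, 4.4]
grip_width: 0.0001
gripper_force: 2.9
```

Emit:
{"op": "carry_out", "data": {"motion": "-0.02 0.15 -0.02 0 0;0 0 0 0 0;0 0 0 0 0;-0.02 0.3 0 0 0;-0.01 0.3 0 0 0;-0.01 0.3 0 0 0;-0.01 0.3 0 0 0;-0.01 0.3 0 0 0;-0.01 0.3 0 0 0;0 0.3 0 0 0"}}

```text
t: 5.2
tcp_pos: [0.5442, -0.0747, 0.0648]
tool_rot: [3.137, -0.006, 0.023]
ft_force: [-0.1, -5.5, 6.9]
grip_width: 0.0
gripper_force: 3.7
```

Emit:
{"op": "carry_out", "data": {"motion": "0 0.3 0 0 0;0 0.3 0 0 0;0 0.15 0 0 0;0 0 0 0 0;0 0 0 0 0;0 0 0 0 0;0 0 0 0 0;0 0 0 0 0;0 0 0 0 0;0 0 0 0 0"}}

```text
t: 6.03
tcp_pos: [0.5442, -0.0512, 0.0648]
tool_rot: [3.139, -0.005, 0.022]
ft_force: [-0.0, -2.3, 9.4]
grip_width: 0.0001
gripper_force: 4.3
```

All three gaps are touched in order. Now I'll lift and go round to the near-left side of the timer.

Emit:
{"op": "carry_out", "data": {"motion": "0 0 0.75 0 0;0 0 0.75 0 0;0 0 0.7 0 0;-0.71 0.81 0 0.6 0;-0.71 0.81 0 0.6 0;-0.71 0.81 0 0.6 0;-0.71 0.81 0 0.6 0;-0.71 0.81 0 0.6 0;-0.71 0.81 0 0.6 0;0 0 0 0 0"}}

```text
t: 6.87
tcp_pos: [0.4092, 0.0986, 0.1265]
tool_rot: [-3.137, 0.004, 0.46]
ft_force: [-0.6, 0.6, -0.0]
grip_width: 0.0
gripper_force: 0.0
```

Emit:
{"op": "carry_out", "data": {"motion": "0 0 -0.5 0 0;0 0 -0.5 0 0;0 0 -0.5 0 0;0 0 -0.5 0 0;0 0 -0.5 0 0;0 0 0 0 0;0 0 0 0 0;0 0 0 0 0;0 0 0 0 0;0 0 0 0 0"}}

```text
t: 7.7
tcp_pos: [0.415, 0.0952, 0.0544]
tool_rot: [3.141, -0.002, 0.454]
ft_force: [0.0, -0.2, 0.6]
grip_width: -0.0
gripper_force: 0.0
```

```bash
python3 -c "
from h import *
snap('top','t3.png');snap('scene','s3.png');print(sense()['tcp_pos'])
a=cv2.imread('pics/t3.png')[195:335,190:410];b=cv2.imread('pics/s3.png')[200:340,190:410]
cv2.imwrite('pics/c3.png',np.hstack([cv2.resize(i,(400,255),interpolation=cv2.INTER_CUBIC) for i in(a,b)]))"
```

```text
[0.41473014 0.09520288 0.05419928]
```

View pics/c3.png

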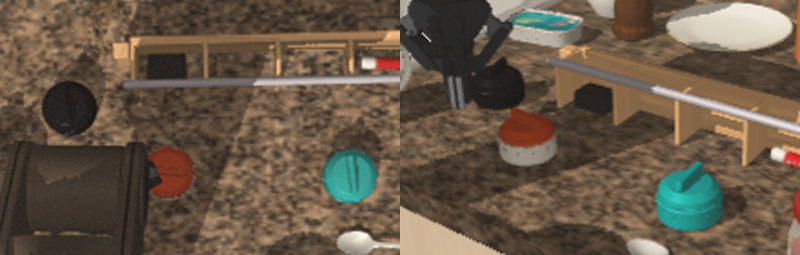

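The fingers at about (455,90) in the right half are clear to the left of the timer at (527,137), which hasn't moved. I'll go down and push it diagonally.

Emit:
{"op": "carry_out", "data": {"motion": "0 0 -0.5 0 0;0 0 -0.5 0 0;0 0 -0.3 0 0;0 0 -0.15 0 0;0 0 0 0 0;0.09 -0.18 0 0 0;0.09 -0.18 0 0 0;0.09 -0.18 0 0 0;0 0 0 0 0;0 0 0 0 0"}}

```text
t: 8.63
tcp_pos: [0.423, 0.0785, 0.0105]
tool_rot: [3.141, -0.001, 0.453]
ft_force: [0.2, 0.1, 0.0]
grip_width: -0.0
gripper_force: 0.0
```

Emit:
{"op": "carry_out", "data": {"motion": "0.07 -0.15 0 0 0;0.14 -0.29 0 0 0;0.14 -0.29 0 0 0;0.14 -0.29 0 0 0;0.14 -0.29 0 0 0;0.14 -0.29 0 0 0;0.14 -0.29 0 0 0;0.14 -0.29 0 0 0;0.07 -0.15 0 0 0;0 0 0 0 0"}}

```text
t: 9.47
tcp_pos: [0.4568, 0.0077, 0.0101]
tool_rot: [3.14, -0.001, 0.453]
ft_force: [0.8, 0.6, -0.3]
grip_width: -0.0003
gripper_force: 0.0
```

```bash
cat >> h.py <<'E'
def red(n,crop=(230,340,190,380)):
    im=cv2.cvtColor(cv2.imread(f'pics/{n}.png'),cv2.COLOR_BGR2HSV)
    m=cv2.inRange(im,(0,150,70),(12,255,255)); N,L,S,C=cv2.connectedComponentsWithStats(m)
    for i in range(1,N):
        if S[i,4]>80: print(n,S[i],C[i],pix(n+'.png',*C[i],.035)[:2])
E
python3 -c "
from h import *
snap('top','t4.png');snap('scene','s4.png');print(sense()['tcp_pos']);red('t4');red('s4')
a=cv2.imread('pics/t4.png')[195:335,190:410];b=cv2.imread('pics/s4.png')[200:340,190:410]
cv2.imwrite('pics/c4.png',np.hstack([cv2.resize(i,(400,255),interpolation=cv2.INTER_CUBIC) for i in(a,b)]))"
```

```text
[0.45605473 0.00866535 0.00991848]
t4 [397 226  15   7  91] [403.97802198 229.46153846] [ 0.56794496 -0.2188705 ]
t4 [450 287  34  34 777] [466.44916345 303.43500644] [ 0.41422314 -0.34106695]
s4 [265 102  12  16  82] [269.74390244 110.84146341] [1.64895951 1.06059625]
s4 [308 189  14  33 229] [313.12227074 207.18777293] [0.75721627 0.1377078 ]
s4 [ 408  196   41   44 1458] [427.16941015 218.50068587] [ 0.84050079 -0.12897145]
s4 [282 261  31  21 474] [296.66877637 272.24261603] [ 0.47393454 -0.03514368]
s4 [401 283  17  12 104] [409.46153846 288.        ] [ 0.53708921 -0.23790216]
s4 [ 406  299   45   32 1113] [428.11949686 314.51212938] [ 0.47857553 -0.30121179]
```

View pics/c4.png

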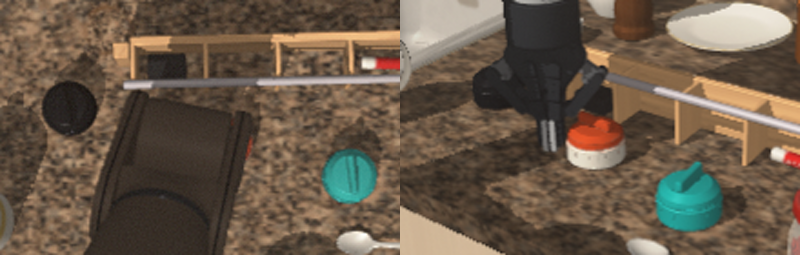

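The timer, in the right half at (596,143), is moving with the fingers and is now near (0.477, -0.032). It needs about 20 mm more along y.

Emit:
{"op": "carry_out", "data": {"motion": "0.1 -0.2 0 0 0;0.1 -0.2 0 0 0;0.1 -0.18 0 0 0;0.03 -0.06 0 0 0;0 0 0 0 0;0 0 0 0 0;-0.15 0.3 0 0 0;-0.15 0.3 0 0 0;-0.15 0.4 0 0 0;0 0 0 0 0"}}

```text
t: 10.4
tcp_pos: [0.4503, 0.0222, 0.0094]
tool_rot: [-3.14, 0.002, 0.456]
ft_force: [-0.5, -0.5, 0.7]
grip_width: 0.0001
gripper_force: 0.0
```

```bash
python3 -c "
from h import *
snap('scene','s5.png');print(sense()['tcp_pos']);red('s5')"
```

```text
[0.45106126 0.02142979 0.00963563]
s5 [265 102  12  16  95] [269.23157895 111.55789474] [1.63439477 1.05104071]
s5 [308 189  14  33 215] [312.86976744 207.41860465] [0.75564275 0.13730996]
s5 [ 408  194   41   46 1451] [427.28049621 218.70227429] [ 0.83954376 -0.12970094]
s5 [292 261  31  22 485] [307.04536082 272.5814433 ] [ 0.48354987 -0.05232725]
s5 [402 283  16  12 103] [409.54368932 288.        ] [ 0.53716746 -0.2380229 ]
s5 [ 406  299   45   32 1108] [428.09476534 314.56498195] [ 0.47841454 -0.3012442 ]
```

Emit:
{"op": "carry_out", "data": {"motion": "0 0 0.8 0 0;0 0 0.8 0 0;0 0 0.8 0 0;-0.14 -0.48 0 -0.72 0;-0.14 -0.48 0 -0.72 0;-0.14 -0.48 0 -0.72 0;-0.14 -0.48 0 -0.72 0;-0.14 -0.48 0 -0.72 0;0 0 0 0 0;0 0 0 0 0"}}

```text
t: 11.28
tcp_pos: [0.4312, -0.0523, 0.082]
tool_rot: [-3.142, -0.0, 0.022]
ft_force: [-0.4, 1.2, 0.2]
grip_width: 0.0004
gripper_force: 0.0
```

Emit:
{"op": "carry_out", "data": {"motion": "0 0 -0.2 0 0;0 0 -0.3 0 0;0 0 -0.3 0 0;0 0 -0.4 0 0;0 0 -0.4 0 0;0 0 -0.4 0 0;0 0 -0.3 0 0;0 0 -0.1 0 0;0 0 0 0 0;0 0 0 0 0"}}

```text
t: 12.12
tcp_pos: [0.4312, -0.0519, 0.0098]
tool_rot: [-3.141, 0.0, 0.022]
ft_force: [0.4, -0.1, -0.2]
grip_width: 0.0006
gripper_force: 0.0
```

```bash
python3 -c "
from h import *
snap('top','t6.png');snap('scene','s6.png');print(sense()['tcp_pos']);red('t6');red('s6')
a=cv2.imread('pics/t6.png')[195:335,190:410];b=cv2.imread('pics/s6.png')[200:340,190:410]
cv2.imwrite('pics/c6.png',np.hstack([cv2.resize(i,(400,255),interpolation=cv2.INTER_CUBIC) for i in(a,b)]))"
```

```text
[ 0.43182945 -0.05224491  0.01047845]
t6 [397 226  15   7  92] [403.94565217 229.42391304] [ 0.56802502 -0.21880546]
t6 [312 255  25  14 186] [325.05913978 260.33333333] [ 0.50380395 -0.05388397]
t6 [450 287  34  34 778] [466.54627249 303.47300771] [ 0.41414592 -0.34125944]
s6 [308 186  18  36 385] [314.66753247 205.45714286] [0.76866559 0.1414562 ]
s6 [ 407  195   42   45 1474] [427.11940299 218.4843962 ] [ 0.84052768 -0.12883276]
s6 [299 266  24  17 241] [312.56846473 275.17427386] [ 0.48123375 -0.06698254]
s6 [402 283  16  12 103] [409.54368932 288.        ] [ 0.53716746 -0.2380229 ]
s6 [ 406  299   45   32 1107] [428.0704607  314.56910569] [ 0.47838242 -0.30121664]
```

View pics/c6.png

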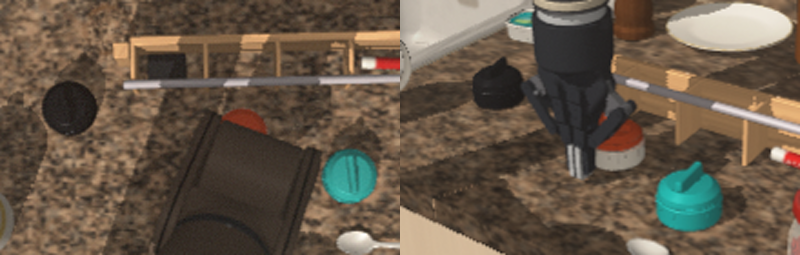

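The fingers, in the right half at (577,160), are behind the timer (top at (245,122) in the left half), which is lined up with the third gap. I'll push it in.

Emit:
{"op": "carry_out", "data": {"motion": "0.2 0 0 0 0;0.3 0 0 0 0;0.3 0.01 0 0 0;0.3 0 0 0 0;0.3 0.01 0 0 0;0.3 0 0 0 0;0.3 0.01 0 0 0;0.2 0 0 0 0;0 0 0 0 0;0 0 0 0 0"}}

```text
t: 13.05
tcp_pos: [0.4981, -0.0513, 0.0099]
tool_rot: [3.141, -0.001, 0.022]
ft_force: [-0.4, 0.0, -0.5]
grip_width: -0.0001
gripper_force: 0.0
```

```bash
python3 -c "
from h import *
snap('top','t7.png');snap('scene','s7.png');print(sense()['tcp_pos']);red('s7')
a=cv2.imread('pics/t7.png')[195:335,190:410];b=cv2.imread('pics/s7.png')[200:340,190:410]
cv2.imwrite('pics/c7.png',np.hstack([cv2.resize(i,(400,255),interpolation=cv2.INTER_CUBIC) for i in(a,b)]))"
```

```text
[ 0.49724028 -0.05116367  0.00979746]
s7 [ 408  198   41   42 1410] [427.1751773  219.23617021] [ 0.83652735 -0.13085333]
s7 [319 257  19  15 179] [328.38547486 264.98882682] [ 0.53001232 -0.06848867]
s7 [401 283  17  12 105] [409.4        288.01904762] [ 0.53697194 -0.23784164]
s7 [ 406  299   45   32 1111] [428.09720972 314.58235824] [ 0.47837086 -0.30126908]
```

View pics/c7.png

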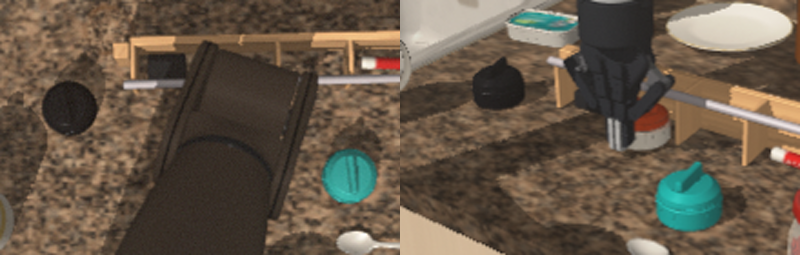

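The timer, in the right half at (650,128), is entering the third gap under the rail. I'll push the last 16 mm or so slowly and watch the force.

Emit:
{"op": "carry_out", "data": {"motion": "0.1 0 0 0 0;0.1 0 0 0 0;0.1 0 0 0 0;0.1 0 0 0 0;0.05 0 0 0 0;0.05 0 0 0 0;0 0 0 0 0;0 0 0 0 0;0 0 0 0 0;0 0 0 0 0"}}

```text
t: 13.98
tcp_pos: [0.5125, -0.0513, 0.0101]
tool_rot: [3.141, -0.001, 0.022]
ft_force: [-0.5, 0.4, -0.0]
grip_width: 0.0002
gripper_force: 0.0
```

Emit:
{"op": "carry_out", "data": {"motion": "0.05 0 0 0 0;0 0 0 0 0;0.04 0 0 0 0;0 0 0 0 0;0.03 0 0 0 0;0 0 0 0 0;0 0 0 0 0;0 0 0 0 0;0 0 0 0 0;0 0 0 0 0"}}

```text
t: 14.82
tcp_pos: [0.5159, -0.0512, 0.0099]
tool_rot: [3.142, -0.0, 0.022]
ft_force: [-1.0, 0.2, -0.7]
grip_width: -0.0001
gripper_force: 0.5
```

Emit:
{"op": "carry_out", "data": {"motion": "0.03 0 0 0 0;0 0 0 0 0;0.03 0 0 0 0;0 0 0 0 0;0.03 0 0 0 0;0 0 0 0 0;0 0 0 0 0;0 0 0 0 0;0 0 0 0 0;0 0 0 0 0"}}

```text
t: 15.65
tcp_pos: [0.5188, -0.0513, 0.01]
tool_rot: [3.141, -0.001, 0.022]
ft_force: [-0.4, 0.3, 0.0]
grip_width: -0.0002
gripper_force: 0.2
```

Emit:
{"op": "carry_out", "data": {"motion": "0.03 0 0 0 0;0 0 0 0 0;0.03 0 0 0 0;0 0 0 0 0;0.03 0 0 0 0;0 0 0 0 0;0 0 0 0 0;0 0 0 0 0;0 0 0 0 0;0 0 0 0 0"}}

```text
t: 16.48
tcp_pos: [0.5194, -0.0511, 0.0099]
tool_rot: [-3.141, 0.005, 0.023]
ft_force: [-6.6, -1.7, 6.0]
grip_width: -0.0003
gripper_force: 3.7
```

Emit:
{"op": "carry_out", "data": {"motion": "-0.1 0 0 0 0;-0.3 0 0 0 0;-0.6 0 0 0 0;-0.8 0 0.3 0 0;-0.3 0 0.8 0 0;0 0.5 1 0 0;0 1 0.5 0 0;0 1 0 0 0;0 1 0 0 0;0 1 0 0 0"}}

```text
t: 17.32
tcp_pos: [0.4585, 0.085, 0.0888]
tool_rot: [-3.141, -0.003, 0.021]
ft_force: [0.7, -0.5, -0.2]
grip_width: 0.0001
gripper_force: 0.0
```

Emit:
{"op": "carry_out", "data": {"motion": "0 0.5 0.3 0 0;0 0.5 0.3 0 0;0 0 0 0 0;0 0 0 0 0;0 0 0 0 0;0 0 0 0 0;0 0 0 0 0;0 0 0 0 0;0 0 0 0 0;0 0 0 0 0"}}

```text
t: 18.15
tcp_pos: [0.4582, 0.1135, 0.1057]
tool_rot: [-3.142, 0.0, 0.021]
ft_force: [0.7, -0.5, -0.3]
grip_width: 0.0
gripper_force: 0.0
```

```bash
python3 -c "
from h import *
snap('top','t8.png');snap('scene','s8.png');print(sense()['tcp_pos']);red('t8');red('s8')
a=cv2.imread('pics/t8.png')[195:275,255:380];b=cv2.imread('pics/s8.png')[210:290,265:390]
cv2.imwrite('pics/c8.png',np.hstack([cv2.resize(i,(400,256),interpolation=cv2.INTER_CUBIC) for i in(a,b)]))
print((proj('t8.png',[[.5561,-.0499,.035]])-[255,195])*3.2)"
```

```text
[0.45823828 0.11362117 0.10584297]
t8 [308 222  28  16 322] [321.67701863 230.36645963] [ 0.56683268 -0.04726534]
t8 [397 227  15   6  90] [404.  229.5] [ 0.56786324 -0.21891387]
t8 [311 242  23   7 108] [322.19444444 245.01851852] [ 0.53589072 -0.04815515]
t8 [449 287  35  34 779] [466.45956354 303.42233633] [ 0.41424875 -0.34108926]
s8 [265 102  12  16  94] [269.27659574 111.57446809] [1.63418505 1.05057461]
s8 [ 407  194   42   46 1429] [427.2253324  218.34289713] [ 0.84142715 -0.12867715]
s8 [314 249  27  19 382] [327.04188482 259.09947644] [ 0.54869924 -0.05208463]
s8 [401 283  17  12 104] [409.46153846 288.        ] [ 0.53708921 -0.23790216]
s8 [ 406  299   45   32 1112] [428.11330935 314.56834532] [ 0.47842188 -0.30127332]
[[217.51135697 129.37607347]]
```

View pics/c8.png

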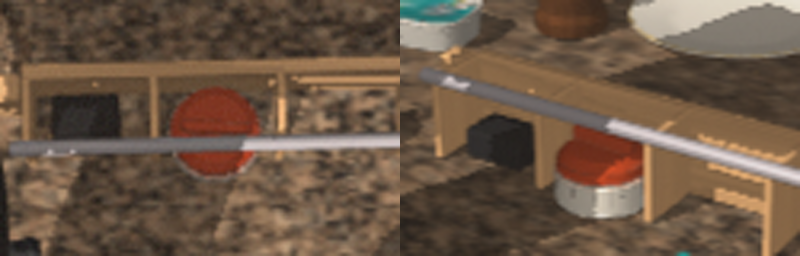

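The timer stands upright in the third gap (left half, centre about (215,131) against a predicted home of (217,129)). It is within about 3 mm of both targets, and the other objects are untouched.

```bash
python3 -c "
from station import close_job
print(close_job())"
```

```text
the job is handed in; nothing more can be done
None
```

The job is handed in: I ran the closed fingers along the rail over gaps 1, 2 and 3 counted from the tall post, then pushed the red timer home in the third gap; the last pictures put it within about 3 mm of its target, but the hand-in returned no verdict.

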